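# Close the denture flasks and load the curing oven

## Task

Draw the empty tray out of the curing oven by its handle onto the apron, put each denture flask on the bench into the tray, standing upright in a nest of its own, and close it with the lid of its own colour so that the lid sits fully down (two or three flasks are out; a lid without a flask is not needed). Then slide the loaded tray by its handle all the way back into the oven until it is fully home, and finally press the green start button fully down and let go, leaving the cast, the bottle and the orange bin where they are.

Things in the scene. Friction and masses are not known exactly. Their poses are not given: they have to be found in the camera images.
- oven: White and blue bench curing oven, fixed, 240 mm wide, 290 deep, 150 high. Origin on the bench under the middle of its mouth; x points into the chamber, z up. An 8 mm thick apron, 110 mm wide, lies before the mouth (x -300 to 0) and goes on as the chamber floor. Chamber 88 mm wide, 95 high. Two steel guides, 30 mm high, flare from the mouth to about 116 mm wide at x = -30 mm.
- oven_stop (a point): Middle of the oven's back stop at chamber floor level (264 mm in from the mouth, 8 mm above the bench). The tray is fully home when its far end touches this stop; its origin is then 136 mm in from the mouth and its handle stays outside.
- tray: Loose aluminium tray, 256 mm long (x), 80 wide (y), about 0.3 kg, at first empty in the oven, pushed in part or all of the way, handle outside. Origin: centre of its underside; z up. Floor 4 mm thick; rims and two cross walls 13 mm above the underside make three nests, each about 80 x 72 mm, centred at x = -84, 0 and 84 mm. Slides on the apron by its handle.
- tray_handle (a point): Centre of the tray's upright black handle bar: 10 mm thick (tray x), 64 mm long (tray y), 18 mm high; this point is 36 mm above the tray's underside at tray x = -218 mm, 90 mm beyond the tray's -x end, with free space on both sides of the bar.
- start (a joint): Travel of the oven's round green start button: 0 out, 0.006 m fully down; springs back; needs about 5 N.
- start_top (a point): Centre of the top of the green start button (32 mm across, moves straight down) on the oven's roof near the mouth.
- flask_red: Lower half of the red denture flask: open red plastic box 70 mm long (x), 58 wide (y), 34 high, walls 5 mm, filled with white plaster to 24 mm: the mouth is a recess 60 x 48 mm, 10 mm deep. Origin: centre of its underside; z up. About 0.14 kg. Stands on the bench at first; may be absent.
- lid_red: Lid of the red flask: red plate 70 (x) x 58 (y) x 8 mm; below it a white plug 54 x 42 mm, 7 deep, that drops into the flask's mouth either way round; on top a ridge 46 mm long (x), 14 thick (y), 20 high. Origin: centre of the plug's underside (it lies on this at first); plate top 15, ridge top 35 mm above it. Closed: origin 27 mm above the flask's. 0.05 kg.
- flask_blue: Lower half of the blue denture flask: open blue plastic box 70 mm long (x), 58 wide (y), 34 high, walls 5 mm, filled with white plaster to 24 mm: the mouth is a recess 60 x 48 mm, 10 mm deep. Origin: centre of its underside; z up. About 0.14 kg. Stands on the bench at first; may be absent.
- lid_blue: Lid of the blue flask: blue plate 70 (x) x 58 (y) x 8 mm; below it a white plug 54 x 42 mm, 7 deep, that drops into the flask's mouth either way round; on top a ridge 46 mm long (x), 14 thick (y), 20 high. Origin: centre of the plug's underside (it lies on this at first); plate top 15, ridge top 35 mm above it. Closed: origin 27 mm above the flask's. 0.05 kg.
- flask_yellow: Lower half of the yellow denture flask: open yellow plastic box 70 mm long (x), 58 wide (y), 34 high, walls 5 mm, filled with white plaster to 24 mm: the mouth is a recess 60 x 48 mm, 10 mm deep. Origin: centre of its underside; z up. About 0.14 kg. Stands on the bench at first; may be absent.
- lid_yellow: Lid of the yellow flask: yellow plate 70 (x) x 58 (y) x 8 mm; below it a white plug 54 x 42 mm, 7 deep, that drops into the flask's mouth either way round; on top a ridge 46 mm long (x), 14 thick (y), 20 high. Origin: centre of the plug's underside (it lies on this at first); plate top 15, ridge top 35 mm above it. Closed: origin 27 mm above the flask's. 0.05 kg.
- cast: White plaster dental cast, 65 x 60 mm, a bystander. Origin: centre of its underside.
- bottle: Amber bottle, 56 mm across, 120 mm high, a bystander. Origin: centre of its underside.
- bin: Orange tool bin 70 x 140 x 45 mm, a bystander. Origin: centre of its underside.
There are look-alikes about, which are no part of the job. Leave any purple look-alike of the lid_yellow alone. What is shaped like the flask_red but purple is not meant.

How it is judged:
By the outcome, as a careful person would: the job done as asked, in the order asked, and still so for the second after the job is handed in, with the robot touching nothing.
Of flask_red, flask_blue, flask_yellow only 2 to 3 are there at a start; the rules pass over those that are not, and their reading is None.
At some moment in a run one of flask_red, flask_blue, flask_yellow, lid_red, lid_blue, lid_yellow may be knocked a few centimetres aside while the robot is not near it.
Once in a run the grip may slacken for a moment while it holds something.
It also fails if it takes over 210 s, if anything falls off the work surface, if the arm or the gripper's body presses on something with over 40 N, if the wrist force passes 120 N, or if a joint passes its speed limit or range.

## Robot

A 6-joint arm with a two-finger parallel gripper is mounted at the origin on the work surface. World frame = base frame: x ahead of the robot, y to its left, z up, the work surface at z = 0. Lengths are in m, angles in rad, forces in N, time in s.
With the tool pointing down it reaches from about 0.3 to 0.775 m from the base axis. Payload 14.6 kg.
Tool frame: the origin (TCP) lies midway between the tips of the shut fingers; the grasp point (between the pads) lies 19 mm behind it; z points along the fingers, y is the line along which they close (so a half turn about z gives the same grasp; the last joint's range is limited). The gripper opens to 85 mm and grips with 20 to 120 N. Pads are 22 mm wide; open, the fingers measure 114 mm over their backs; the gripper's body (76 mm by 85 mm) begins 54 mm behind the grasp point. The pads swing forward as they close: fully open they stand 13 mm farther back than shut.
Start: joints at [-1.293, 0.3, 1.521, -0, 1.321, -0.067], TCP at [0.186, -0.518, 0.231] pointing down, gripper open.
Joint ranges: [-3.03, 3.03], [-0.79, 2.21], [0.23, 2.52], [-1.04, 4.18], [0, 3.07], [-2.55, 2.55]. Speed limits (rad/s): [2.22, 2.22, 2.57, 3.14, 3.14, 3.14].

## Interface

Orientations are given as a 3x3 rotation matrix whose columns are the frame's x, y, z axes.
In Python, from rig import sensors, viewer, workorder gives the robot as it stands.
- The arm moves only by the tool move_arm, never from a script. Its argument "steps" is a list of rows, each a list of 3 entries, a list of its own where there are three numbers: the shift along the tool's x, y, z normalised to -1 to 1, where 1 is 40 mm, then the turn about the tool's z normalised to -1 to 1, where 1 is 180 degrees, then the opening, from 0 (shut) to 1 (fully open). A call has 1 to 10 rows; each row shifts and turns the commanded pose from where the row before left it, along the tool's axes as they then stand; what a row does not reach is not made up. A row lasts 1/10 s, in which the tool goes at most 50 mm and 8.59 degrees, less where a joint would pass 70% of its speed; a pose out of reach is approached as far as the arm can. A call with a number of a shift or a turn outside -1 to 1 is refused whole. A call with a gripper value outside its range is refused whole. The fingers move at their own pace and stop on an object; "newtons" is the grip in N (left out, the last holds). Time passes only in rows, so rows that do not move let the fingers close. It gives the time, the measured TCP pose, the force, the opening and the grip force at its end, in the units of the state.
- sensors.get_obs(): the state, without advancing time (a new reading comes with each control period).
- viewer.capture(name): name is "side" or "top"; returns the picture (384x512x3 uint8, red, green, blue); there is no depth.
- viewer.camera_params(name): a dict with "camera_matrix" (3x3 intrinsics, pixels), "T" (4x4, takes a point from camera to world coordinates). Camera axes: x right, y down, z forward; pixel columns grow to the right and rows downward; lengths in m; the calibration is good to about 2 mm. A picture is of the moment at which its call begins. camera_params takes no time and is no camera call.
- workorder.finish_job(): hands the job in; it is judged then, once.
The state is a dict: "time": time; "q": joint angles; "qd": joint speeds; "joint_efforts": joint torques, N m; "ee_pos": TCP position; "tcp_rot": TCP orientation; "ft_force": force on the tool from outside, world axes, zero at the start; "ft_torque": the same for the moment, N m; "opening": finger opening in m; "gripper_force": force on a finger pad.
Only numpy, scipy, OpenCV 4.12 (cv2) and the standard library are available. Lean on these libraries where they do the work, as an engineer would, in place of code of your own. Each camera call takes 0.05 s, during which the arm holds its last target. There are 200 camera calls.

## Working session

There is one attempt and no reset: what is moved stays moved. The work goes in short steps, Python scripts to look and compute and a tool call to move; the robot and the scene stay as the last step left them, time stands still between calls to the robot, and variables do not carry over. Pictures are saved under pics/ and viewed, at most 14 in all, crops included, and the job is handed in when it is done.

Besides the shell and the picture viewer there is one more tool, called after "Call:" as a command line: name --argument value ..., lists and objects as JSON in quotes. move_arm: Moves the arm, as the interface text tells. Its arguments: {"type":"object","properties":{"steps":{"type":"array","items":{"type":"array"}},"newtons":{"type":"number"}},"required":["steps"]}

```bash
mkdir -p pics; ls; python3 - <<'E'
from rig import sensors, viewer
import cv2,numpy as np
np.set_printoptions(precision=4,suppress=True)
for n in("side","top"):
    cv2.imwrite(f"pics/{n}0.png",viewer.capture(n)[:,:,::-1]); p=viewer.camera_params(n); print(n,p["camera_matrix"],p["T"])
o=sensors.get_obs(); print(o["time"],o["ee_pos"],o["tcp_rot"],o["opening"])
E
```

```text
pics
side [[485.3875   0.     251.5616]
 [  0.     485.3875 193.0038]
 [  0.       0.       1.    ]] [[-0.8708 -0.3528  0.3424  0.0747]
 [-0.4916  0.6145 -0.617   0.9342]
 [ 0.0073 -0.7056 -0.7086  1.1145]
 [ 0.      0.      0.      1.    ]]
top [[485.6784   0.     245.9837]
 [  0.     485.6784 192.5621]
 [  0.       0.       1.    ]] [[-0.0053 -0.9969  0.0784  0.4276]
 [-1.      0.0048 -0.0057  0.088 ]
 [ 0.0053 -0.0784 -0.9969  1.7742]
 [ 0.      0.      0.      1.    ]]
0.1 [ 0.1858 -0.5174  0.2308] [[ 0.9411  0.338  -0.0003]
 [ 0.338  -0.9411  0.001 ]
 [ 0.0001 -0.0011 -1.    ]] 0.08543409658952053
```

View pics/side0.png

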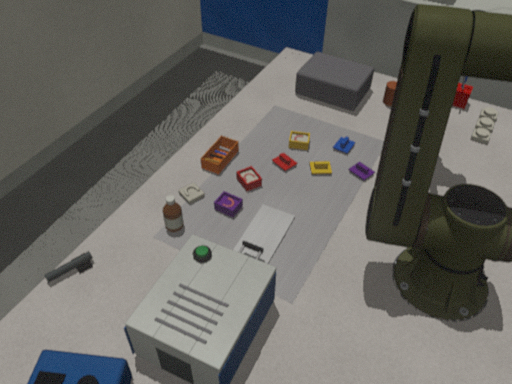

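View pics/top0.png

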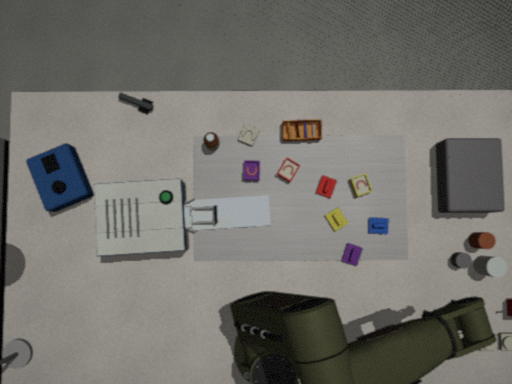

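```bash
cat > h.py <<'E'
import cv2,numpy as np
from rig import sensors, viewer
np.set_printoptions(precision=4,suppress=True)
P={n:viewer.camera_params(n) for n in("side","top")}
def ray(n,uv):
    K,T=P[n]["camera_matrix"],P[n]["T"]
    d=T[:3,:3]@np.linalg.inv(K)@np.array([uv[0],uv[1],1.]); return T[:3,3],d/np.linalg.norm(d)
def plane(n,uv,z):
    c,d=ray(n,uv); return c+d*(z-c[2])/d[2]
def tri(a,b):   # a: top pixel, b: side pixel
    c1,d1=ray("top",a); c2,d2=ray("side",b)
    s=np.linalg.lstsq(np.c_[d1,-d2],c2-c1,rcond=None)[0]
    p,q=c1+d1*s[0],c2+d2*s[1]; return (p+q)/2,np.linalg.norm(p-q)
def proj(n,p):
    K,T=P[n]["camera_matrix"],P[n]["T"]; q=K@(T[:3,:3].T@(np.asarray(p)-T[:3,3])); return q[:2]/q[2]
def rect(n,img,z,x0,x1,y0,y1,s=1000):
    """metric picture of plane z: column=(x-x0)*s, row=(y-y0)*s"""
    w=[(x0,y0),(x1,y0),(x1,y1),(x0,y1)]
    src=np.float32([proj(n,(a,b,z)) for a,b in w]); dst=np.float32([((a-x0)*s,(b-y0)*s) for a,b in w])
    return cv2.warpPerspective(img,cv2.getPerspectiveTransform(src,dst),(int((x1-x0)*s),int((y1-y0)*s)),flags=cv2.INTER_CUBIC)
HUE={"red":[(0,7),(172,180)],"yellow":[(20,34)],"blue":[(100,125)],"purple":[(126,165)]}
def mask(img,c):
    h=cv2.cvtColor(img,cv2.COLOR_RGB2HSV)
    m=np.zeros(img.shape[:2],np.uint8)
    for a,b in HUE[c]: m|=cv2.inRange(h,(a,105,50),(b,255,255))
    return m
def blobs(n,img,c,z=0.015,box=(0.2,0.8,-0.5,0.3)):
    x0,x1,y0,y1=box; r=rect(n,img,z,*box); m=mask(r,c)
    m=cv2.morphologyEx(m,cv2.MORPH_CLOSE,np.ones((9,9)))
    out=[]
    for k in cv2.findContours(m,cv2.RETR_EXTERNAL,cv2.CHAIN_APPROX_NONE)[0]:
        if cv2.contourArea(k)<1200: continue
        (cx,cy),(w,h),a=cv2.minAreaRect(k)
        if w<h: w,h,a=h,w,a+90
        p=np.array([cx/1000+x0,cy/1000+y0,z]); a=(a+90)%180-90
        white=(cv2.inRange(cv2.cvtColor(r,cv2.COLOR_RGB2HSV),(0,0,140),(180,90,255))[int(cy)-8:int(cy)+8,int(cx)-8:int(cx)+8]>0).mean()
        out.append(dict(p=p,size=(round(w),round(h)),yaw=round(a,1),white=round(float(white),2),uv=proj(n,p)))
    return out
def look(cols=("red","yellow","blue"),show=True):
    im={n:viewer.capture(n) for n in("side","top")}
    for c in cols:
        B={n:blobs(n,im[n],c) for n in im}
        for n in B:
            for b in B[n]: print(c,n,b["p"],b["size"],b["yaw"],"white",b["white"])
        for t in B["top"]:
            for s in B["side"]:
                p,e=tri(t["uv"],s["uv"])
                if e<0.012 and -0.01<p[2]<0.08: print("   ",c,"tri",p,"gap",round(e,4))
    return im
E
python3 - <<'E'
from h import *
im=look(("red","yellow","blue","purple"))
cv2.imwrite("pics/r.png",cv2.resize(rect("top",im["top"],0.03,0.25,0.60,-0.35,0.45,1000),None,fx=1,fy=.74)[:,:,::-1]) if 0 else None
c=im["top"][120:270,180:400]; cv2.imwrite("pics/t1.png",cv2.resize(c,None,fx=3.6,fy=3.6,interpolation=cv2.INTER_CUBIC)[:,:,::-1])
c=im["side"][120:300,130:380]; cv2.imwrite("pics/s1.png",cv2.resize(c,None,fx=3.2,fy=3.2,interpolation=cv2.INTER_CUBIC)[:,:,::-1])
E
```

```text
red side [ 0.6482 -0.0803  0.015 ] (98, 73) -31.0 white 1.0
red side [ 0.5861 -0.2121  0.015 ] (76, 61) -20.6 white 0.0
red top [ 0.5878 -0.213   0.015 ] (70, 57) -20.9 white 0.0
    red tri [ 0.5874 -0.2135  0.0134] gap 0.0012
yellow side [ 0.4652 -0.2464  0.015 ] (70, 64) 32.2 white 0.0
yellow side [ 0.5915 -0.3425  0.015 ] (99, 73) -71.0 white 0.79
yellow top [ 0.4684 -0.2478  0.015 ] (68, 57) 31.8 white 0.0
    yellow tri [ 0.4673 -0.2488  0.0124] gap 0.0025
blue side [ 0.4406 -0.4035  0.015 ] (84, 57) 86.4 white 0.0
blue top [ 0.4445 -0.3992  0.015 ] (70, 56) 86.9 white 0.0
    blue tri [ 0.4421 -0.3994  0.0175] gap 0.0051
purple side [0.6475 0.054  0.015 ] (81, 77) -1.0 white 0.0
purple side [ 0.3385 -0.2999  0.015 ] (68, 57) -19.8 white 0.0
purple top [0.6475 0.0589 0.015 ] (70, 54) -3.2 white 0.0
purple top [ 0.342  -0.3013  0.015 ] (66, 55) -19.3 white 0.0
    purple tri [0.6459 0.0585 0.0202] gap 0.0023
    purple tri [ 0.3405 -0.3024  0.0122] gap 0.0028
```

View pics/t1.png

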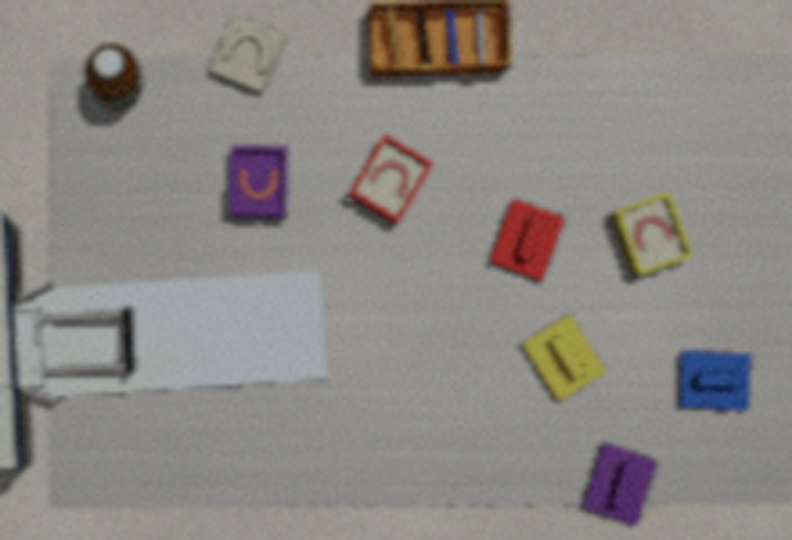

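View pics/s1.png

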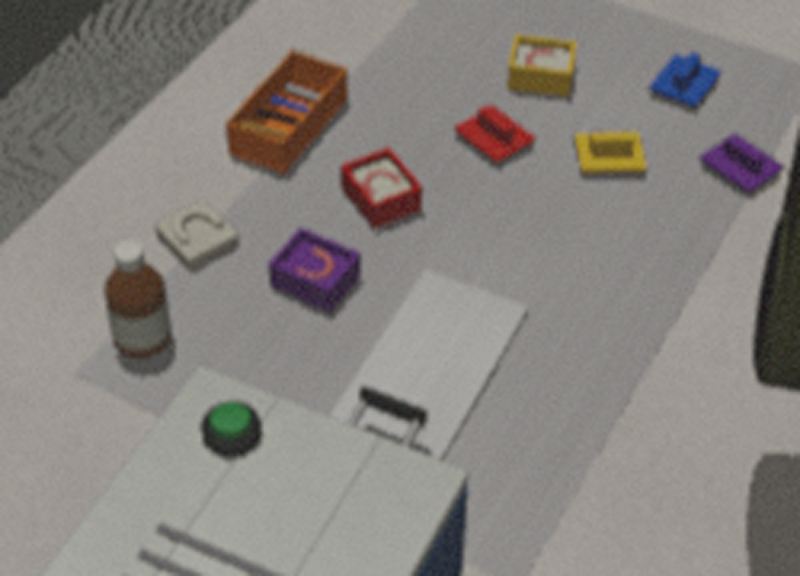

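```bash
sed -i 's/(a,105,50)/(a,75,45)/; s/np.ones((9,9))/np.ones((21,21))/' h.py; python3 - <<'E'
from h import *
im=look(("red","yellow"))
f=lambda u,v:(180+u/3.6-.36,120+v/3.6-.36)
g=lambda u,v:(130+u/3.2-.34,120+v/3.2-.34)
for n,fn,pts in(("top",f,[(319,272),(327,378),(60,286),(60,393)]),("side",g,[(428,270),(527,306),(440,457)])):
    for p in pts: print("apron",n,p,plane(n,fn(*p),.008))
print("bar A",tri(f(127,309),g(362,392)),"B",tri(f(129,377),g(425,415)))
for z in(.05,): print("bar top",plane("top",f(127,309),z),plane("top",f(129,377),z),plane("side",g(362,392),z),plane("side",g(425,415),z))
uv={}
for n in im:
    h=cv2.cvtColor(im[n],cv2.COLOR_RGB2HSV); m=cv2.inRange(h,(55,90,40),(85,255,255))
    k=max(cv2.findContours(m,0,2)[0],key=cv2.contourArea); (u,v),r=cv2.minEnclosingCircle(k); uv[n]=(u,v); print(n,u,v,r)
print("button",tri(uv["top"],uv["side"]))
E
```

```text
red side [ 0.6481 -0.0804  0.015 ] (102, 75) -30.8 white 1.0
red side [ 0.7744 -0.1458  0.015 ] (60, 46) 12.3 white 0.0
red side [ 0.586  -0.2121  0.015 ] (79, 63) -20.7 white 0.0
red top [ 0.65   -0.0757  0.015 ] (76, 60) -31.2 white 1.0
red top [ 0.5878 -0.2133  0.015 ] (72, 59) -20.8 white 0.0
    red tri [ 0.6478 -0.0762  0.0189] gap 0.0037
    red tri [ 0.5874 -0.2138  0.0132] gap 0.0012
yellow side [ 0.4652 -0.2467  0.015 ] (72, 67) 32.6 white 0.0
yellow side [ 0.5916 -0.3428  0.015 ] (103, 75) -71.0 white 0.8
yellow side [ 0.2312 -0.2691  0.015 ] (476, 87) -82.3 white 0.0
yellow top [ 0.4684 -0.248   0.015 ] (70, 60) 31.6 white 0.0
yellow top [ 0.5921 -0.3394  0.015 ] (72, 67) 19.5 white 1.0
    yellow tri [ 0.4673 -0.2489  0.0125] gap 0.0025
    yellow tri [ 0.591  -0.339   0.0179] gap 0.0017
apron top (319, 272) [ 0.5565 -0.0032  0.008 ]
apron top (327, 378) [ 0.4493 -0.0103  0.008 ]
apron top (60, 286) [0.5435 0.259  0.008 ]
apron top (60, 393) [0.4356 0.2587 0.008 ]
apron side (428, 270) [ 0.5529 -0.0052  0.008 ]
apron side (527, 306) [ 0.4474 -0.0106  0.008 ]
apron side (440, 457) [0.4354 0.1893 0.008 ]
bar A (array([0.5166, 0.1884, 0.0479]), np.float64(0.002628145682700348)) B (array([0.4517, 0.187 , 0.0544]), np.float64(0.0021824728946033835))
bar top [0.5177 0.1888 0.05  ] [0.4507 0.1868 0.05  ] [0.5145 0.1894 0.05  ] [0.4543 0.1843 0.05  ]
side 201.5 251.0 6.576573371887207
top 165.2142791748047 196.2142791748047 5.27325439453125
button (array([0.5419, 0.346 , 0.1665]), np.float64(0.0029083270306505603))
```

Call:
move_arm --steps '[[[0,0,0],0.047,1],[[0,0,0],0.047,1],[[0.38,-0.78,0],0,1],[[0.38,-0.78,0],0,1],[[0.38,-0.78,0],0,1],[[0.38,-0.78,0],0,1],[[0.38,-0.78,0],0,1],[[0.38,-0.78,0],0,1],[[0.38,-0.78,0],0,1],[[0.38,-0.78,0],0,1]]'

```text
time: 1.3
ee_pos: [0.2953, -0.261, 0.2314]
tcp_rot: [[0.999, 0.049, 0.0], [0.049, -0.999, -0.0], [0.0, 0.0, -1.0]]
ft_force: [0.6, -0.7, -1.2]
opening: 0.0853
gripper_force: 0.0
```

Call:
move_arm --steps '[[[0.38,-0.78,0],0,1],[[0.38,-0.78,0],0,1],[[0.38,-0.78,0],0,1],[[0.38,-0.78,0],0,1],[[0.38,-0.78,0],0,1],[[0.38,-0.78,0],0,1],[[0.38,-0.78,0],0,1],[[0.38,-0.78,0],0,1],[[0.38,-0.78,0],0,1],[[0.38,-0.78,0],0,1]]'

```text
time: 2.3
ee_pos: [0.4317, 0.0584, 0.2314]
tcp_rot: [[0.999, 0.05, 0.0], [0.05, -0.999, 0.0], [0.0, 0.0, -1.0]]
ft_force: [1.4, -0.7, -0.1]
opening: 0.0856
gripper_force: 0.0
```

Call:
move_arm --steps '[[[0.38,-0.78,0],0,1],[[0.38,-0.78,0],0,1],[[0.38,-0.78,0.3],0,1],[[0.38,-0.78,0.3],0,1],[[0,0,0],0,1],[[0,0,0],0,1]]'

```text
time: 2.9
ee_pos: [0.4857, 0.1847, 0.2068]
tcp_rot: [[0.999, 0.051, -0.001], [0.051, -0.999, -0.0], [-0.001, 0.0, -1.0]]
ft_force: [-0.3, -1.0, -0.0]
opening: 0.0855
gripper_force: 0.0
```

Call:
move_arm --steps '[[[0,0,0.8],0,1],[[0,0,0.8],0,1],[[0,0,0.8],0,1],[[0,0,0.8],0,1],[[0,0,0.6],0,1],[[0,0,0.6],0,1],[[0,0,0],0,0],[[0,0,0],0,0],[[0,0,0],0,0],[[0,0,0],0,0]]' --newtons 60

```text
time: 3.9
ee_pos: [0.4866, 0.1845, 0.0327]
tcp_rot: [[0.999, 0.049, 0.002], [0.049, -0.999, 0.001], [0.002, -0.001, -1.0]]
ft_force: [-0.1, -0.8, 0.2]
opening: 0.028
gripper_force: 0.0
```

Call:
move_arm --steps '[[[0,0,0],0,0],[[0,0,0],0,0],[[0,0,0],0,0],[[0,0,0],0,0]]'

```text
time: 4.3
ee_pos: [0.4863, 0.1845, 0.032]
tcp_rot: [[0.999, 0.049, 0.001], [0.049, -0.999, 0.0], [0.001, -0.0, -1.0]]
ft_force: [-0.8, -1.5, 6.0]
opening: 0.0082
gripper_force: 60.9
```

Call:
move_arm --steps '[[[0,0.3,0],0,0],[[0,0.6,0],0,0],[[0,0.6,0],0,0],[[0,0.6,0],0,0],[[0,0.6,0],0,0],[[0,0.6,0],0,0],[[0,0.6,0],0,0],[[0,0.6,0],0,0],[[0,0.6,0],0,0]]'

```text
time: 5.2
ee_pos: [0.4961, -0.0203, 0.0317]
tcp_rot: [[0.999, 0.049, 0.001], [0.049, -0.999, 0.001], [0.001, -0.0, -1.0]]
ft_force: [-0.0, 4.9, 5.4]
opening: 0.0087
gripper_force: 60.7
```

Call:
move_arm --steps '[[[0,0.6,0],0,0],[[0,0.5,0],0,0],[[0,0.2,0],0,0],[[0,0,0],0,0],[[0,0,0],0,0],[[0,0,0],0,1],[[0,0,0],0,1],[[0,0,0],0,1],[[0,0,0],0,1],[[0,0,0],0,1]]'

```text
time: 6.2
ee_pos: [0.4985, -0.0711, 0.0312]
tcp_rot: [[0.999, 0.05, -0.0], [0.05, -0.999, 0.0], [-0.0, -0.0, -1.0]]
ft_force: [0.1, -0.3, 0.2]
opening: 0.0796
gripper_force: 0.0
```

Call:
move_arm --steps '[[[0,0,-0.3],0,1],[[0,0,-0.9],0,1],[[0,0,-0.9],0,1],[[0,0,-0.9],0,1],[[0,0,-0.9],0,1],[[0,0,0],0,1]]'

```text
time: 6.8
ee_pos: [0.5002, -0.0715, 0.1929]
tcp_rot: [[0.999, 0.05, 0.008], [0.05, -0.999, -0.002], [0.008, 0.002, -1.0]]
ft_force: [0.3, -0.6, -0.5]
opening: 0.0851
gripper_force: 0.0
```

```bash
python3 - <<'E'
from h import *
im=look(("red","yellow"))
c=im["top"][100:280,150:390]; cv2.imwrite("pics/t2.png",cv2.resize(c,None,fx=3.2,fy=3.2,interpolation=cv2.INTER_CUBIC)[:,:,::-1])
E
```

```text
red side [ 0.6482 -0.0804  0.015 ] (102, 75) -31.0 white 1.0
red side [ 0.5862 -0.2121  0.015 ] (79, 63) -20.2 white 0.0
red top [ 0.6498 -0.0758  0.015 ] (76, 60) -31.2 white 1.0
red top [ 0.5874 -0.2132  0.015 ] (72, 59) -20.6 white 0.0
    red tri [ 0.6478 -0.0761  0.019 ] gap 0.0035
    red tri [ 0.5872 -0.2136  0.0134] gap 0.0007
yellow side [ 0.4651 -0.2465  0.015 ] (71, 68) 32.3 white 0.0
yellow side [ 0.5843 -0.3454  0.015 ] (104, 59) -72.9 white 0.21
yellow side [ 0.2283 -0.3973  0.015 ] (226, 52) -73.0 white 0.0
yellow top [ 0.3676 -0.1449  0.015 ] (388, 251) -10.8 white 0.0
yellow top [ 0.592  -0.3392  0.015 ] (72, 67) 19.3 white 1.0
    yellow tri [ 0.5873 -0.3403  0.0179] gap 0.0094
```

View pics/t2.png

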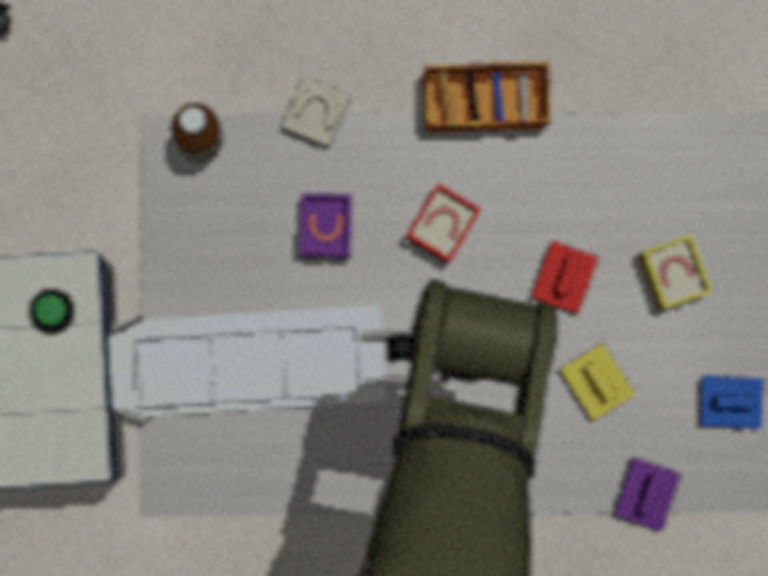

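Call:
move_arm --steps '[[[0.74,0.064,0],0,1],[[0.74,0.064,0],0,1],[[0.74,0.064,0],0,1],[[0.74,0.064,0],0,1],[[0.74,0.064,0],0,1],[[0,0,0.3],0.0472,1],[[0,0,0.3],0.0472,1],[[0,0,0.3],0.0472,1],[[0,0,0.3],0.0472,1],[[0,0,0],0,1]]'

```text
time: 7.9
ee_pos: [0.6458, -0.0764, 0.1361]
tcp_rot: [[0.855, -0.519, -0.005], [-0.519, -0.855, 0.001], [-0.005, 0.002, -1.0]]
ft_force: [-0.1, 0.6, 0.1]
opening: 0.0851
gripper_force: 0.0
```

```bash
python3 - <<'E'
from h import *
print(sensors.get_obs()["ee_pos"])
im={n:viewer.capture(n) for n in("top","side")}
a=cv2.resize(im["top"][180:250,180:290],None,fx=7,fy=7,interpolation=cv2.INTER_CUBIC)
cv2.imwrite("pics/t3.png",a[:,:,::-1])
E
```

```text
[ 0.6458 -0.0764  0.1361]
```

View pics/t3.png

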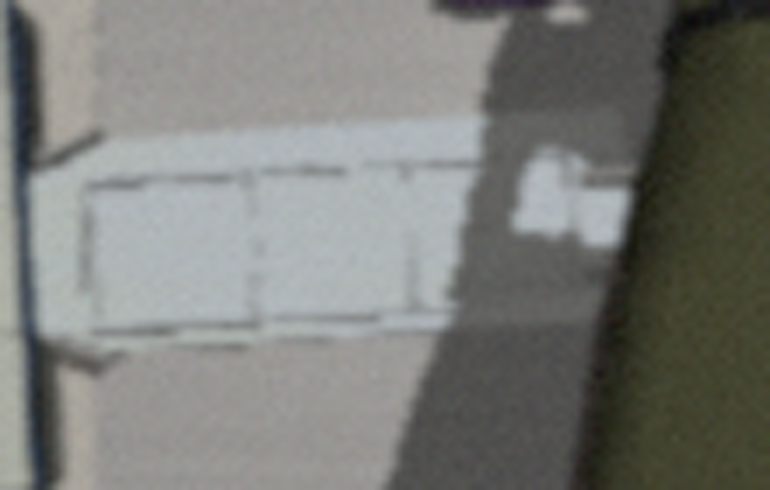

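```bash
python3 - <<'E'
from h import *
f=lambda u,v:(180+u/7-.43,180+v/7-.43)
for p in [(171,253),(331,245),(90,185),(480,162),(90,331),(385,317)]: print(p,plane("top",f(*p),.017))
E
```

```text
(171, 253) [0.4826 0.2302 0.017 ]
(331, 245) [0.4863 0.1476 0.017 ]
(90, 185) [0.518  0.2721 0.017 ]
(480, 162) [0.5289 0.0704 0.017 ]
(90, 331) [0.4426 0.2718 0.017 ]
(385, 317) [0.4491 0.1198 0.017 ]
```

Call:
move_arm --steps '[[[0.05,0,0.7],0,1],[[0,0,0.7],0,1],[[0,0,0.7],0,1],[[0,0,0.7],0,1],[[0,0,0.35],0,1],[[0,0,0],0,1],[[0,0,0],0,0],[[0,0,0],0,0],[[0,0,0],0,0],[[0,0,0],0,0]]' --newtons 50

```text
time: 9.0
ee_pos: [0.6498, -0.0779, 0.0154]
tcp_rot: [[0.856, -0.517, 0.003], [-0.517, -0.856, -0.001], [0.003, -0.001, -1.0]]
ft_force: [-1.2, -0.2, 7.2]
opening: 0.0568
gripper_force: 54.7
```

Call:
move_arm --steps '[[[0,0,0],0,0],[[0,0,-0.3],0,0],[[0,0,-0.6],0,0],[[0,0,-0.6],0,0],[[0,0,-0.6],0,0],[[0,0,-0.6],-0.046,0],[[0,0,0],-0.046,0],[[0,0,0],-0.046,0],[[0,0,0],-0.046,0],[[0,0,0],-0.046,0]]'

```text
time: 10.0
ee_pos: [0.6488, -0.0777, 0.1226]
tcp_rot: [[0.983, 0.184, 0.001], [0.184, -0.983, -0.0], [0.001, 0.0, -1.0]]
ft_force: [1.0, -0.2, -1.9]
opening: 0.0569
gripper_force: 53.7
```

Call:
move_arm --steps '[[[0,0,0],-0.046,0],[[0,0,0],-0.046,0],[[0,0,0],-0.046,0],[[0,0,0],-0.046,0],[[0,0,0],-0.046,0],[[0,0,0],-0.046,0],[[0,0,0],-0.046,0],[[0,0,0],-0.046,0],[[0,0,0],-0.046,0],[[0,0,0],-0.046,0]]'

```text
time: 11.0
ee_pos: [0.6488, -0.0777, 0.1225]
tcp_rot: [[-0.059, 0.998, 0.001], [0.998, 0.059, -0.0], [-0.0, 0.001, -1.0]]
ft_force: [0.2, 0.3, -1.6]
opening: 0.0567
gripper_force: 53.7
```

```bash
python3 - <<'E'
from h import *
o=sensors.get_obs(); print(o["ee_pos"],o["tcp_rot"],o["opening"],o["q"][5])
look(("red","yellow"))
p=o["ee_pos"]
for n in("side","top"):
    i=viewer.capture(n); u,v=proj(n,p).astype(int); print(n,u,v)
    cv2.imwrite(f"pics/g{n}.png",cv2.resize(i[v-35:v+35,u-40:u+40],None,fx=6,fy=6,interpolation=cv2.INTER_CUBIC)[:,:,::-1])
E
```

```text
[ 0.6488 -0.0777  0.1225] [[-0.0594  0.9982  0.0008]
 [ 0.9982  0.0594 -0.0001]
 [-0.0001  0.0008 -1.    ]] 0.05672678234670017 -0.23471310719333724
red side [ 0.5862 -0.212   0.015 ] (79, 63) -20.7 white 0.0
red side [ 0.7188 -0.1886  0.015 ] (135, 79) -61.8 white 0.01
red top [ 0.5883 -0.2119  0.015 ] (72, 62) -21.0 white 0.0
    red tri [ 0.5874 -0.2125  0.0142] gap 0.0019
yellow side [ 0.2385 -0.1201  0.015 ] (148, 58) -67.2 white 0.0
yellow side [ 0.4652 -0.2465  0.015 ] (72, 67) 32.7 white 0.0
yellow side [ 0.5917 -0.3426  0.015 ] (102, 74) -71.3 white 0.84
yellow side [ 0.3535 -0.3515  0.015 ] (307, 297) 0.0 white 0.0
yellow top [0.4872 0.0194 0.015 ] (586, 410) -1.5 white 0.04
yellow top [ 0.4684 -0.248   0.015 ] (70, 60) 31.6 white 0.0
yellow top [ 0.592  -0.3394  0.015 ] (72, 66) 19.0 white 1.0
    yellow tri [ 0.4673 -0.249   0.0122] gap 0.0024
    yellow tri [ 0.5911 -0.339   0.0179] gap 0.0016
side 248 153
top 291 165
```

View pics/gside.png

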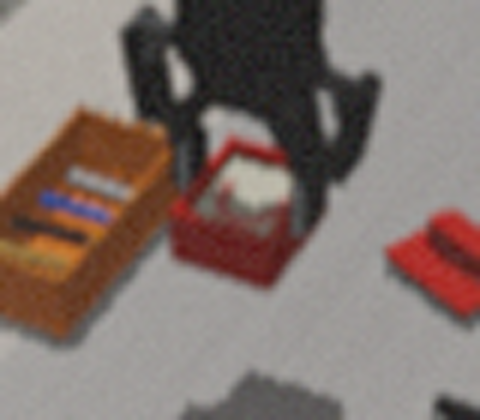

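Call:
move_arm --steps '[[[0.65,-0.413,0],0,0],[[0.65,-0.413,0],0,0],[[0.65,-0.413,0],0,0],[[0.65,-0.413,0],0,0],[[0.65,-0.413,0],0,0],[[0.65,-0.413,0],0,0],[[0.65,-0.413,0],0,0],[[0.65,-0.413,0],0,0],[[0.65,-0.413,0],0.003,0],[[0,0,0],0,0]]'

```text
time: 12.2
ee_pos: [0.4863, 0.1503, 0.1218]
tcp_rot: [[-0.042, 0.999, -0.0], [0.999, 0.042, 0.0], [0.0, 0.0, -1.0]]
ft_force: [-0.9, -0.2, -2.0]
opening: 0.0566
gripper_force: 53.8
```

Call:
move_arm --steps '[[[0,0,0.6],0,0],[[0,0,0.6],0,0],[[0,0,0.6],0,0],[[0,0,0.1],0,0],[[0,0,0],0,0]]'

```text
time: 12.7
ee_pos: [0.488, 0.1478, 0.0454]
tcp_rot: [[-0.042, 0.999, -0.001], [0.999, 0.042, -0.0], [-0.0, -0.001, -1.0]]
ft_force: [-0.1, -0.1, -0.6]
opening: 0.0568
gripper_force: 53.8
```

```bash
python3 - <<'E'
from h import *
o=sensors.get_obs(); p=o["ee_pos"]; print(p,o["tcp_rot"][:,0])
for n,w in(("side",50),("top",45)):
    i=viewer.capture(n); u,v=proj(n,p).astype(int)
    cv2.imwrite(f"pics/h{n}.png",cv2.resize(i[v-35:v+35,u-w:u+w],None,fx=7,fy=7,interpolation=cv2.INTER_CUBIC)[:,:,::-1])
E
```

```text
[0.488  0.1478 0.0454] [-0.0419  0.9991 -0.0002]
```

View pics/hside.png

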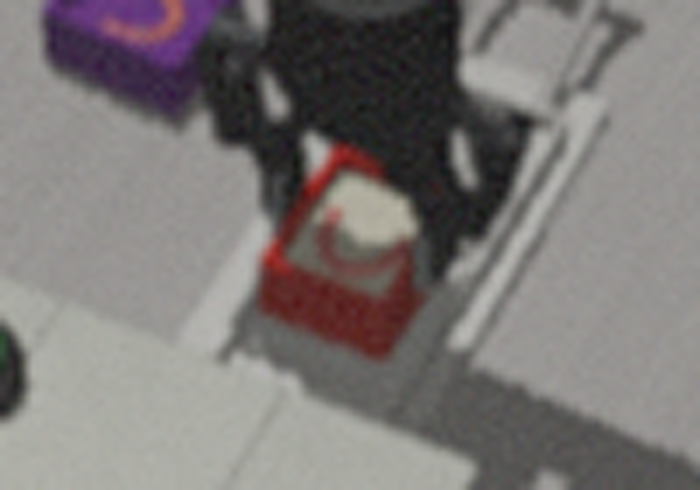

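Call:
move_arm --steps '[[[0,0,0.15],0,0],[[0,0,0.15],0,0],[[0,0,0.13],0,0],[[0,0,0],0,0],[[0,0,0],0,0]]'

```text
time: 13.3
ee_pos: [0.4878, 0.148, 0.0279]
tcp_rot: [[-0.044, 0.999, -0.0], [0.999, 0.044, -0.0], [-0.0, -0.0, -1.0]]
ft_force: [0.8, 1.1, -1.8]
opening: 0.0566
gripper_force: 53.9
```

Call:
move_arm --steps '[[[0,0,0.06],0,0],[[0,0,0],0,0]]'

```text
time: 13.5
ee_pos: [0.488, 0.1481, 0.0273]
tcp_rot: [[-0.044, 0.999, 0.0], [0.999, 0.044, -0.0], [-0.0, 0.0, -1.0]]
ft_force: [-11.2, -3.6, 27.0]
opening: 0.0566
gripper_force: 57.1
```

Call:
move_arm --steps '[[[0,0,-0.03],0,0],[[0,0,0],0,1],[[0,0,0],0,1],[[0,0,0],0,1],[[0,0,0],0,1],[[0,0,-0.3],0,1],[[0,0,-0.8],0,1],[[0,0,-0.8],0,1],[[0,0,-0.8],0,1],[[0,0,0],0,1]]'

```text
time: 14.5
ee_pos: [0.4896, 0.1485, 0.1398]
tcp_rot: [[-0.044, 0.999, 0.007], [0.999, 0.044, 0.002], [0.001, 0.007, -1.0]]
ft_force: [0.6, 0.1, -0.6]
opening: 0.085
gripper_force: 0.0
```

Call:
move_arm --steps '[[[-0.76,0.172,0],0,1],[[-0.76,0.172,0],0,1],[[-0.76,0.172,0],0,1],[[-0.76,0.172,0],0,1],[[-0.76,0.172,0],0,1],[[-0.76,0.172,0],0,1],[[-0.76,0.172,0],0,1],[[-0.76,0.172,0],0,1],[[-0.76,0.172,0],0,1],[[-0.76,0.172,0],0,1]]'

```text
time: 15.5
ee_pos: [0.5699, -0.1539, 0.135]
tcp_rot: [[-0.044, 0.999, -0.0], [0.999, 0.044, 0.0], [0.0, -0.0, -1.0]]
ft_force: [-0.4, -0.0, -0.3]
opening: 0.0856
gripper_force: 0.0
```

Call:
move_arm --steps '[[[-0.76,0.172,0],0,1],[[-0.76,0.172,0],0,1],[[0,0,0],-0.0464,1],[[0,0,0],-0.0464,1],[[0,0,0],-0.0464,1],[[0,0,0],-0.0464,1],[[0,0,0],-0.0464,1],[[0,0,0],-0.0464,1],[[0,0,0],-0.0464,1],[[0,0,0],-0.0464,1]]'

```text
time: 16.5
ee_pos: [0.5861, -0.2127, 0.1349]
tcp_rot: [[-0.938, 0.347, -0.0], [0.347, 0.938, 0.0], [0.0, 0.0, -1.0]]
ft_force: [-0.0, -1.1, -0.2]
opening: 0.0853
gripper_force: 0.0
```

```bash
python3 - <<'E'
from h import *
im=look(("red","yellow"))
a=rect("top",im["top"],.035,.40,.58,.0,.32,2000); cv2.imwrite("pics/rt.png",cv2.rotate(a,cv2.ROTATE_90_CLOCKWISE)[:,:,::-1])
o=sensors.get_obs(); print(o["ee_pos"],o["tcp_rot"])
E
```

```text
red side [0.4927 0.1338 0.015 ] (94, 69) -87.7 white 1.0
red side [ 0.586  -0.2124  0.015 ] (79, 63) -21.4 white 0.0
red top [0.488  0.1503 0.015 ] (73, 61) -87.6 white 1.0
    red tri [0.4861 0.149  0.0353] gap 0.0025
yellow side [ 0.2321 -0.1151  0.015 ] (162, 26) -59.7 white 0.0
yellow side [ 0.4652 -0.2463  0.015 ] (72, 67) 32.5 white 0.0
yellow side [ 0.5915 -0.3427  0.015 ] (103, 75) -71.0 white 0.85
yellow side [ 0.2575 -0.39    0.015 ] (220, 115) -90.0 white 0.0
yellow top [ 0.363  -0.1753  0.015 ] (676, 331) -41.4 white 0.0
[ 0.5862 -0.2127  0.1349] [[-0.9365  0.3508 -0.0003]
 [ 0.3508  0.9365  0.0001]
 [ 0.0003  0.     -1.    ]]
```

View pics/rt.png

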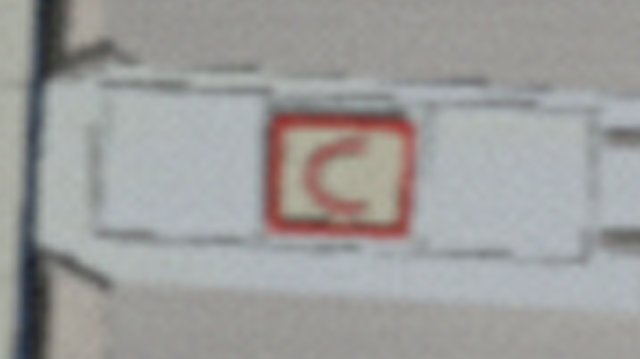

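Call:
move_arm --steps '[[[0,0,0.7],0,1],[[0,0,0.7],0,1],[[0,0,0.7],0,1],[[0,0,0.5],0,1],[[0,0,0.32],0,1],[[0,0,0],0,0],[[0,0,0],0,0],[[0,0,0],0,0],[[0,0,0],0,0],[[0,0,0],0,0]]' --newtons 50

```text
time: 17.6
ee_pos: [0.5866, -0.2129, 0.0189]
tcp_rot: [[-0.936, 0.353, 0.001], [0.353, 0.936, -0.0], [-0.001, -0.0, -1.0]]
ft_force: [-6.6, 4.2, 31.0]
opening: 0.0127
gripper_force: 50.7
```

Call:
move_arm --steps '[[[0,0,0],0,0],[[0,0,0],0,0],[[0,0,0],0,0]]'

```text
time: 17.9
ee_pos: [0.5867, -0.213, 0.019]
tcp_rot: [[-0.936, 0.353, 0.001], [0.353, 0.936, -0.001], [-0.001, -0.0, -1.0]]
ft_force: [-0.7, 0.5, 6.4]
opening: 0.0131
gripper_force: 49.7
```

Call:
move_arm --steps '[[[0,0,-0.3],0,0],[[0,0,-0.7],0,0],[[0,0,-0.8],0.0465,0],[[0,0,-0.8],0.0465,0],[[0,0,0],0.0465,0],[[0,0,0],0.0465,0],[[0,0,0],0.0465,0],[[0,0,0],0.0465,0],[[0,0,0],0.0465,0],[[0,0,0],0.0465,0]]'

```text
time: 18.9
ee_pos: [0.5863, -0.2128, 0.1229]
tcp_rot: [[-0.035, 0.999, 0.0], [0.999, 0.035, -0.0], [-0.0, 0.0, -1.0]]
ft_force: [0.1, -0.0, 0.1]
opening: 0.0129
gripper_force: 48.8
```

```bash
python3 - <<'E'
from h import *
o=sensors.get_obs(); p=o["ee_pos"]; print(p,o["tcp_rot"][:,0])
a=[]
for n in("side","top"):
    i=viewer.capture(n); u,v=proj(n,p).astype(int)
    a.append(cv2.resize(i[v-30:v+30,u-30:u+30],None,fx=6,fy=6,interpolation=cv2.INTER_CUBIC))
cv2.imwrite("pics/l1.png",np.hstack(a)[:,:,::-1])
E
```

```text
[ 0.5863 -0.2128  0.1229] [-0.0352  0.9994 -0.0002]
```

View pics/l1.png

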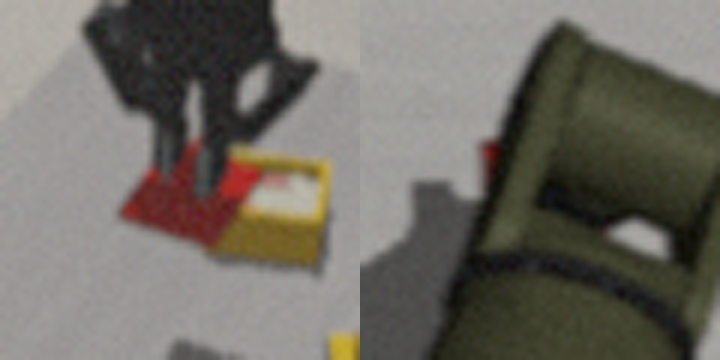

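Call:
move_arm --steps '[[[0.76,-0.18,0],0,0],[[0.76,-0.18,0],0,0],[[0.76,-0.18,0],0,0],[[0.76,-0.18,0],0,0],[[0.76,-0.18,0],0,0],[[0.76,-0.18,0],0,0],[[0.76,-0.18,0],0,0],[[0.76,-0.18,0],0,0],[[0.76,-0.18,0],0,0],[[0.76,-0.18,0],0,0]]'

```text
time: 20.0
ee_pos: [0.5014, 0.0891, 0.1227]
tcp_rot: [[-0.046, 0.999, 0.001], [0.999, 0.046, 0.0], [0.0, 0.001, -1.0]]
ft_force: [0.5, -0.6, -0.3]
opening: 0.0127
gripper_force: 48.9
```

Call:
move_arm --steps '[[[0.76,-0.18,0],0,0],[[0.76,-0.16,0],-0.0025,0],[[0,0,0],0,0],[[0,0,0.4],0,0],[[0,0,0.4],0,0],[[0,0,0.3],0,0],[[0,0,0],0,0],[[0,0,0],0,0]]'

```text
time: 20.8
ee_pos: [0.486, 0.148, 0.0785]
tcp_rot: [[-0.05, 0.999, 0.0], [0.999, 0.05, 0.0], [-0.0, 0.0, -1.0]]
ft_force: [0.1, 0.2, 0.3]
opening: 0.0126
gripper_force: 48.9
```

```bash
python3 - <<'E'
from h import *
o=sensors.get_obs(); p=o["ee_pos"]; print(p,o["tcp_rot"][:,0])
im={n:viewer.capture(n) for n in("side","top")}
for n in im:
    for b in blobs(n,im[n],"red",z=.07): print(n,b["p"],b["size"],b["yaw"])
u,v=proj("side",p).astype(int)
cv2.imwrite("pics/l2.png",cv2.resize(im["side"][v-30:v+35,u-40:u+40],None,fx=9,fy=9,interpolation=cv2.INTER_CUBIC)[:,:,::-1])
E
```

```text
[0.486  0.148  0.0785] [-0.0501  0.9987 -0.    ]
side [0.4754 0.1619 0.07  ] (115, 73) -86.5
side [ 0.7729 -0.082   0.07  ] (75, 50) 33.3
```

View pics/l2.png

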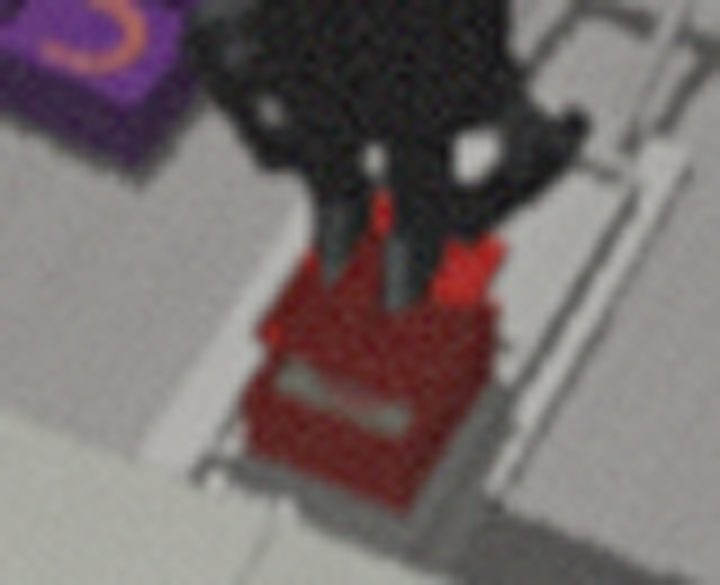

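Call:
move_arm --steps '[[[0.01,0.04,0.1],0,0],[[0,0,0.12],0,0],[[0,0,0.12],0,0],[[0,0,0.1],0,0],[[0,0,0.05],0,0],[[0,0,0],0,0]]'

```text
time: 21.5
ee_pos: [0.4872, 0.1486, 0.0583]
tcp_rot: [[-0.049, 0.999, -0.0], [0.999, 0.049, -0.0], [-0.0, -0.0, -1.0]]
ft_force: [-0.3, 1.0, -0.7]
opening: 0.0127
gripper_force: 48.8
```

Call:
move_arm --steps '[[[0,0,0.03],0,0],[[0,0,0.02],0,0],[[0,0,0],0,0]]'

```text
time: 21.8
ee_pos: [0.4875, 0.1487, 0.0579]
tcp_rot: [[-0.049, 0.999, 0.001], [0.999, 0.049, 0.0], [0.0, 0.001, -1.0]]
ft_force: [-10.5, -1.2, 21.3]
opening: 0.0127
gripper_force: 51.6
```

Call:
move_arm --steps '[[[0,0,-0.03],0,0.4],[[0,0,0],0,0.4],[[0,0,0],0,0.4],[[0,0,-0.3],0,1],[[0,0,-0.8],0,1],[[0,0,-0.8],0,1],[[0,0,-0.2],0,1],[[-0.82,0.133,0],0,1],[[-0.82,0.133,0],0,1],[[-0.82,0.133,0],0,1]]'

```text
time: 22.8
ee_pos: [0.508, 0.0501, 0.1418]
tcp_rot: [[-0.05, 0.999, -0.0], [0.999, 0.05, -0.0], [-0.0, -0.0, -1.0]]
ft_force: [-0.5, 0.8, 0.3]
opening: 0.0852
gripper_force: 0.0
```

Call:
move_arm --steps '[[[-0.82,0.133,0],0,1],[[-0.82,0.133,0],0,1],[[-0.82,0.133,0],0,1],[[-0.82,0.133,0],0,1],[[-0.82,0.133,0],0,1],[[-0.82,0.133,0],0,1],[[-0.82,0.133,0],0,1],[[-0.82,0.133,0],0,1],[[-0.82,0.133,0],0,1],[[-0.82,0.133,0],0,1]]'

```text
time: 23.8
ee_pos: [0.5773, -0.2751, 0.1416]
tcp_rot: [[-0.049, 0.999, -0.0], [0.999, 0.049, 0.0], [0.0, -0.0, -1.0]]
ft_force: [0.6, 0.8, -0.0]
opening: 0.0853
gripper_force: 0.0
```

Call:
move_arm --steps '[[[-0.82,0.133,0],0,1],[[-0.82,0.133,0],0.0454,1],[[0,0,0],0.0454,1],[[0,0,0],0.0454,1],[[0,0,0],0.0454,1],[[0,0,0],0.0454,1],[[0,0,0],0.0454,1],[[0,0,0],0.0454,1],[[0,0,0],0.0454,1],[[0,0,0],0.0454,1]]'

```text
time: 24.8
ee_pos: [0.591, -0.3387, 0.1415]
tcp_rot: [[0.946, 0.324, -0.001], [0.324, -0.946, 0.0], [-0.0, -0.001, -1.0]]
ft_force: [0.1, 0.4, -0.0]
opening: 0.0852
gripper_force: 0.0
```

```bash
python3 - <<'E'
from h import *
im=look(("red","yellow"))
a=rect("top",im["top"],.05,.40,.58,.0,.32,2000); cv2.imwrite("pics/rt2.png",cv2.rotate(a,cv2.ROTATE_90_CLOCKWISE)[:,:,::-1])
o=sensors.get_obs(); print(o["ee_pos"],o["tcp_rot"])
for n in im:
  for b in blobs(n,im[n],"red",z=.054): print(n,b["p"],b["size"],b["yaw"])
E
```

```text
red side [0.4934 0.1297 0.015 ] (103, 71) -87.5 white 0.0
red top [0.4881 0.1504 0.015 ] (73, 60) -87.1 white 0.0
    red tri [0.4856 0.1488 0.0401] gap 0.0037
yellow side [ 0.4656 -0.2479  0.015 ] (74, 70) 31.0 white 0.0
yellow side [ 0.5917 -0.3423  0.015 ] (102, 74) -71.3 white 0.82
yellow side [ 0.2482 -0.3735  0.015 ] (320, 112) -60.8 white 0.0
yellow top [ 0.3606 -0.2639  0.015 ] (748, 336) -49.4 white 0.0
[ 0.591  -0.3388  0.1415] [[ 0.9448  0.3277 -0.0005]
 [ 0.3277 -0.9448  0.0003]
 [-0.0003 -0.0005 -1.    ]]
side [0.4787 0.1586 0.054 ] (99, 68) -87.4
side [ 0.7615 -0.0946  0.054 ] (76, 41) 1.8
top [0.4869 0.1487 0.054 ] (71, 59) -87.0
```

View pics/rt2.png

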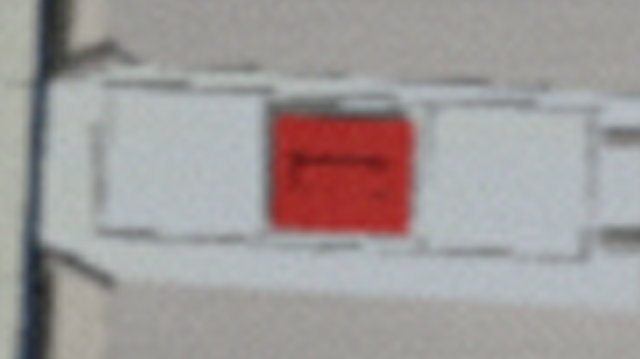

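Call:
move_arm --steps '[[[0,0.03,0.7],0,1],[[0,0,0.7],0,1],[[0,0,0.7],0,1],[[0,0,0.7],0,1],[[0,0,0.4],0,1],[[0,0,0],0,1],[[0,0,0],0,0],[[0,0,0],0,0],[[0,0,0],0,0],[[0,0,0],0,0]]'

```text
time: 25.9
ee_pos: [0.5925, -0.3405, 0.0158]
tcp_rot: [[0.944, 0.33, 0.003], [0.33, -0.944, -0.002], [0.002, 0.003, -1.0]]
ft_force: [-0.1, 0.4, 7.3]
opening: 0.0567
gripper_force: 55.1
```

Call:
move_arm --steps '[[[0,0,0],0,0],[[0,0,0],0,0]]'

```text
time: 26.1
ee_pos: [0.5924, -0.3406, 0.0158]
tcp_rot: [[0.944, 0.33, 0.003], [0.33, -0.944, -0.002], [0.002, 0.003, -1.0]]
ft_force: [-0.6, -1.0, 5.9]
opening: 0.0567
gripper_force: 55.1
```

Call:
move_arm --steps '[[[0,0,-0.3],0,0],[[0,0,-0.6],0,0],[[0,0,-0.6],0,0],[[0,0,-0.6],0,0],[[0,0,-0.6],-0.0454,0],[[0,0,0],-0.0454,0],[[0,0,0],-0.0454,0],[[0,0,0],-0.0454,0],[[0,0,0],-0.0454,0],[[0,0,0],-0.0454,0]]'

```text
time: 27.1
ee_pos: [0.5916, -0.3399, 0.1229]
tcp_rot: [[0.364, 0.931, 0.001], [0.931, -0.364, -0.0], [-0.0, 0.001, -1.0]]
ft_force: [0.6, -0.8, -1.4]
opening: 0.0566
gripper_force: 54.2
```

Call:
move_arm --steps '[[[0,0,0],-0.0454,0],[[0,0,0],-0.0454,0],[[0,0,0],-0.0454,0],[[0,0,0],0,0],[[0,0,0],0,0]]'

```text
time: 27.6
ee_pos: [0.5916, -0.34, 0.1224]
tcp_rot: [[-0.045, 0.999, 0.0], [0.999, 0.045, -0.0], [-0.0, 0.0, -1.0]]
ft_force: [-0.0, 0.5, -1.6]
opening: 0.0568
gripper_force: 54.2
```

```bash
python3 - <<'E'
from h import *
im={n:viewer.capture(n) for n in("side","top")}
o=sensors.get_obs(); print(o["ee_pos"],o["tcp_rot"][:,0],o["opening"],o["gripper_force"],o["ft_force"])
z=o["ee_pos"][2]+.001
for b in blobs("side",im["side"],"yellow",z=z)+blobs("top",im["top"],"yellow",z=z): print(b["p"],b["size"],b["yaw"])
E
```

```text
[ 0.5916 -0.34    0.1221] [-0.0458  0.9989 -0.0002] 0.05677496589904995 54.15449559688568 [ 0.0013  0.6695 -1.6092]
[ 0.4274 -0.1313  0.1231] (67, 63) 32.3
[ 0.5929 -0.3426  0.1231] (119, 71) -80.1
[ 0.2829 -0.3219  0.1231] (430, 106) -63.2
[ 0.2212 -0.4205  0.1231] (198, 48) -64.2
[ 0.3908 -0.2265  0.1231] (680, 352) -32.8
```

Held. Carry to the nest on the handle side.

Call:
move_arm --steps '[[[0.784,-0.156,0],0,0],[[0.784,-0.156,0],0,0],[[0.784,-0.156,0],0,0],[[0.784,-0.156,0],0,0],[[0.784,-0.156,0],0,0],[[0.784,-0.156,0],0,0],[[0.784,-0.156,0],0,0],[[0.784,-0.156,0],0,0],[[0.784,-0.156,0],0,0],[[0.784,-0.156,0],0,0]]'

```text
time: 28.7
ee_pos: [0.5134, -0.0287, 0.122]
tcp_rot: [[-0.046, 0.999, 0.001], [0.999, 0.046, -0.0], [-0.0, 0.001, -1.0]]
ft_force: [0.8, -0.1, -0.4]
opening: 0.0566
gripper_force: 54.2
```

Call:
move_arm --steps '[[[0.784,-0.156,0],0,0],[[0.784,-0.156,0],0,0],[[0.784,-0.156,0],0,0],[[0,0,0.6],0,0],[[0,0,0.6],0,0],[[0,0,0.6],0,0],[[0,0,0.1],0,0],[[0,0,0],0,0],[[0,0,0],0,0]]'

```text
time: 29.6
ee_pos: [0.4912, 0.0632, 0.0469]
tcp_rot: [[-0.048, 0.999, 0.002], [0.999, 0.048, 0.0], [-0.0, 0.002, -1.0]]
ft_force: [0.9, -0.7, -1.8]
opening: 0.0567
gripper_force: 54.1
```

```bash
python3 - <<'E'
from h import *
im={n:viewer.capture(n) for n in("side","top")}
o=sensors.get_obs(); print(o["ee_pos"],o["tcp_rot"][:,0],o["opening"],o["gripper_force"],o["ft_force"])
z=o["ee_pos"][2]+.001; p=o["ee_pos"]
for b in blobs("side",im["side"],"yellow",z=z)+blobs("top",im["top"],"yellow",z=z): print(b["p"],b["size"],b["yaw"])
u,v=proj("side",p).astype(int)
cv2.imwrite("pics/y1.png",cv2.resize(im["side"][v-35:v+50,u-55:u+45],None,fx=7,fy=7,interpolation=cv2.INTER_CUBIC)[:,:,::-1])
E
```

```text
[0.4912 0.0632 0.0469] [-0.0487  0.9988  0.    ] 0.056826606049500364 54.08746004104614 [ 0.447  -0.7691 -1.301 ]
[0.4911 0.0614 0.0479] (106, 70) -83.7
[ 0.5409 -0.2972  0.0479] (407, 254) -88.8
[ 0.2518 -0.3726  0.0479] (355, 115) -59.6
[0.3708 0.0399 0.0479] (345, 168) 1.2
[ 0.4677 -0.2417  0.0479] (69, 59) 31.8
```

View pics/y1.png

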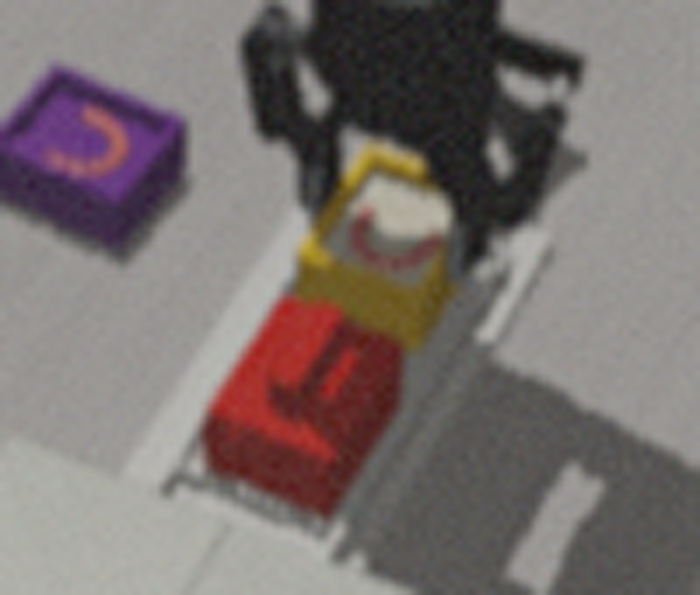

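Call:
move_arm --steps '[[[0,0,0.15],0,0],[[0,0,0.15],0,0],[[0,0,0.15],0,0],[[0,0,0.05],0,0],[[0,0,0.03],0,0],[[0,0,0],0,0]]'

```text
time: 30.3
ee_pos: [0.4905, 0.0632, 0.027]
tcp_rot: [[-0.049, 0.999, -0.0], [0.999, 0.049, -0.0], [-0.0, -0.0, -1.0]]
ft_force: [-23.3, -2.4, 51.3]
opening: 0.0563
gripper_force: 61.5
```

Call:
move_arm --steps '[[[0,0,-0.05],0,0],[[0,0,0],0,1],[[0,0,0],0,1],[[0,0,0],0,1],[[0,0,0],0,1],[[0,0,-0.3],0,1],[[0,0,-0.8],0,1],[[0,0,-0.8],0,1],[[0,0,-0.8],0,1],[[0,0,0],0,1]]'

```text
time: 31.3
ee_pos: [0.4923, 0.0634, 0.1393]
tcp_rot: [[-0.049, 0.999, 0.007], [0.999, 0.049, 0.0], [0.0, 0.007, -1.0]]
ft_force: [0.4, -0.1, -0.8]
opening: 0.0854
gripper_force: 0.0
```

Call:
move_arm --steps '[[[-0.773,-0.097,0],0,1],[[-0.773,-0.097,0],0,1],[[-0.773,-0.097,0],0,1],[[-0.773,-0.097,0],0,1],[[-0.773,-0.097,0],0,1],[[-0.773,-0.097,0],0,1],[[-0.773,-0.097,0],0,1],[[-0.773,-0.097,0],0,1],[[-0.773,-0.097,0],0,1],[[-0.773,-0.097,0],0,1]]'

```text
time: 32.3
ee_pos: [0.4666, -0.2487, 0.1346]
tcp_rot: [[-0.049, 0.999, -0.0], [0.999, 0.049, 0.0], [0.0, -0.0, -1.0]]
ft_force: [0.8, 0.6, -0.4]
opening: 0.085
gripper_force: 0.0
```

Call:
move_arm --steps '[[[0,0,0],0.0422,1],[[0,0,0],0.0422,1],[[0,0,0],0.0422,1],[[0,0,0],0.0422,1],[[0,0,0],0.0422,1],[[0,0,0],0.0422,1],[[0,0,0],0.0422,1],[[0,0,0],0.0422,1],[[0,0,0],0,1],[[0,0,0],0,1]]'

```text
time: 33.3
ee_pos: [0.4669, -0.2475, 0.1345]
tcp_rot: [[0.845, 0.534, -0.0], [0.534, -0.845, 0.0], [-0.0, -0.0, -1.0]]
ft_force: [0.1, 0.0, 0.5]
opening: 0.0853
gripper_force: 0.0
```

```bash
python3 - <<'E'
from h import *
im=look(("red","yellow"))
o=sensors.get_obs(); print(o["ee_pos"],o["tcp_rot"][:,0])
for n in im:
  for c,z in(("yellow",.029),("red",.054)):
    for b in blobs(n,im[n],c,z=z,box=(.4,.6,0,.3)): print(n,c,b["p"],b["size"],b["yaw"])
E
```

```text
red side [0.4941 0.109  0.015 ] (145, 71) -87.3 white 0.0
red top [0.4881 0.15   0.015 ] (73, 60) -87.1 white 0.0
    red tri [0.4815 0.1461 0.0618] gap 0.0111
yellow side [0.4951 0.0487 0.015 ] (97, 70) -88.0 white 1.0
yellow side [ 0.4651 -0.2462  0.015 ] (72, 66) 32.0 white 0.0
yellow side [ 0.2175 -0.4565  0.015 ] (87, 35) -90.0 white 0.0
yellow top [0.4909 0.0651 0.015 ] (72, 60) -87.7 white 1.0
yellow top [ 0.3557 -0.2653  0.015 ] (389, 199) -21.1 white 0.0
    yellow tri [0.4889 0.0648 0.0344] gap 0.0027
[ 0.4669 -0.2475  0.1345] [ 0.8459  0.5333 -0.    ]
side yellow [0.4899 0.0597 0.029 ] (95, 69) -87.8
side red [0.4796 0.1384 0.054 ] (140, 68) -87.1
top yellow [0.4901 0.0649 0.029 ] (72, 60) -87.7
top red [0.4868 0.1486 0.054 ] (71, 59) -87.1
```

Call:
move_arm --steps '[[[0,0,0.7],0,1],[[0,0,0.7],0,1],[[0,0,0.7],0,1],[[0,0,0.5],0,1],[[0,0,0.31],0,1],[[0,0,0],0,0],[[0,0,0],0,0],[[0,0,0],0,0],[[0,0,0],0,0],[[0,0,0],0,0]]'

```text
time: 34.4
ee_pos: [0.4673, -0.2477, 0.0188]
tcp_rot: [[0.848, 0.531, 0.001], [0.531, -0.848, -0.001], [0.001, 0.001, -1.0]]
ft_force: [-6.3, 4.5, 35.4]
opening: 0.0127
gripper_force: 50.9
```

Call:
move_arm --steps '[[[0,0,0],0,0],[[0,0,0],0,0],[[0,0,0],0,0]]'

```text
time: 34.7
ee_pos: [0.4674, -0.2478, 0.0189]
tcp_rot: [[0.848, 0.531, 0.001], [0.531, -0.848, -0.001], [0.001, 0.001, -1.0]]
ft_force: [0.1, -0.4, 6.3]
opening: 0.0125
gripper_force: 49.9
```

Call:
move_arm --steps '[[[0,0,-0.3],0,0],[[0,0,-0.7],0,0],[[0,0,-0.8],-0.0422,0],[[0,0,-0.8],-0.0422,0],[[0,0,0],-0.0422,0],[[0,0,0],-0.0422,0],[[0,0,0],-0.0422,0],[[0,0,0],-0.0422,0],[[0,0,0],-0.0422,0],[[0,0,0],-0.0422,0]]'

```text
time: 35.7
ee_pos: [0.4669, -0.2475, 0.1229]
tcp_rot: [[-0.055, 0.999, 0.0], [0.999, 0.055, -0.0], [-0.0, 0.0, -1.0]]
ft_force: [-0.3, -0.1, -0.1]
opening: 0.013
gripper_force: 49.0
```

```bash
python3 - <<'E'
from h import *
im={n:viewer.capture(n) for n in("side","top")}
o=sensors.get_obs(); p=o["ee_pos"]; print(p,o["tcp_rot"][:,0],o["opening"])
for b in blobs("side",im["side"],"yellow",z=p[2]-.008): print(b["p"],b["size"],b["yaw"])
E
```

```text
[ 0.4669 -0.2475  0.1228] [-0.0514  0.9987 -0.0002] 0.01296287797830447
[0.4571 0.1283 0.1148] (86, 63) -87.4
[ 0.466  -0.2558  0.1148] (89, 58) -87.7
[ 0.236  -0.401   0.1148] (198, 72) -90.0
```

Call:
move_arm --steps '[[[0.773,0.099,0],0,0],[[0.773,0.099,0],0,0],[[0.773,0.099,0],0,0],[[0.773,0.099,0],0,0],[[0.773,0.099,0],0,0],[[0.773,0.099,0],0,0],[[0.773,0.099,0],0,0],[[0.773,0.099,0],0,0],[[0.773,0.099,0],0,0],[[0.773,0.099,0],0,0]]'

```text
time: 36.8
ee_pos: [0.4912, 0.0646, 0.1227]
tcp_rot: [[-0.045, 0.999, 0.001], [0.999, 0.045, 0.0], [-0.0, 0.001, -1.0]]
ft_force: [1.5, 0.1, -0.2]
opening: 0.0129
gripper_force: 49.0
```

Call:
move_arm --steps '[[[0,0,0],0,0],[[0,0,0.4],0,0],[[0,0,0.4],0,0],[[0,0,0.3],0,0],[[0,0,0],0,0],[[0,0,0],0,0]]'

```text
time: 37.4
ee_pos: [0.4915, 0.063, 0.0785]
tcp_rot: [[-0.048, 0.999, 0.0], [0.999, 0.048, -0.0], [-0.0, 0.0, -1.0]]
ft_force: [-0.4, 0.1, -0.0]
opening: 0.0128
gripper_force: 49.0
```

Call:
move_arm --steps '[[[0.01,-0.02,0.1],0,0],[[0,0,0.12],0,0],[[0,0,0.12],0,0],[[0,0,0.1],0,0],[[0,0,0.05],0,0],[[0,0,0.03],0,0],[[0,0,0],0,0]]'

```text
time: 38.1
ee_pos: [0.4905, 0.0636, 0.0579]
tcp_rot: [[-0.049, 0.999, -0.0], [0.999, 0.049, -0.0], [-0.0, -0.0, -1.0]]
ft_force: [-6.2, -0.9, 10.2]
opening: 0.0125
gripper_force: 50.5
```

Call:
move_arm --steps '[[[0,0,-0.02],0,0.4],[[0,0,0],0,0.4],[[0,0,0],0,0.4],[[0,0,-0.3],0,0.5],[[0,0,-0.8],0,1],[[0,0,-0.8],0,1],[[0,0,-0.1],0,1],[[0,0,0],0,1]]'

```text
time: 38.9
ee_pos: [0.4909, 0.0636, 0.1393]
tcp_rot: [[-0.049, 0.999, 0.002], [0.999, 0.049, 0.0], [0.0, 0.002, -1.0]]
ft_force: [0.7, 0.6, -1.0]
opening: 0.0852
gripper_force: 0.0
```

Call:
move_arm --steps '[[[-0.676,0,0],0,1],[[-0.676,0,0],0,1],[[-0.676,0,0],0,1],[[-0.676,0,0],0,1],[[-0.676,0,0],0.0455,1],[[0,0,0],0.0455,1],[[0,0,0],0.0455,1],[[0,0,0],0.0455,1],[[0,0,0],0.0455,1],[[0,0,0],0.0455,1]]'

```text
time: 39.9
ee_pos: [0.4966, -0.0713, 0.1369]
tcp_rot: [[0.727, 0.686, -0.002], [0.686, -0.727, 0.0], [-0.001, -0.002, -1.0]]
ft_force: [0.4, -0.1, 0.6]
opening: 0.0853
gripper_force: 0.0
```

Call:
move_arm --steps '[[[0,0,0],0.0455,1],[[0,0,0],0.0455,1],[[0,0,0],0.0455,1],[[0,0,0],0.0455,1],[[0,0,0],0.0455,1],[[0,0,0],0,1]]'

```text
time: 40.5
ee_pos: [0.4966, -0.0713, 0.1371]
tcp_rot: [[0.999, 0.045, -0.002], [0.045, -0.999, 0.0], [-0.002, -0.0, -1.0]]
ft_force: [-0.5, -0.2, 0.3]
opening: 0.0854
gripper_force: 0.0
```

```bash
python3 - <<'E'
from h import *
im={n:viewer.capture(n) for n in("side","top")}
o=sensors.get_obs(); print(o["ee_pos"],o["tcp_rot"][:,0])
for n in im:
  for c,z in(("yellow",.054),("red",.054)):
    for b in blobs(n,im[n],c,z=z,box=(.4,.6,0,.3)): print(n,c,b["p"],b["size"],b["yaw"],b["white"])
a=cv2.resize(im["top"][180:250,180:290],None,fx=6,fy=6,interpolation=cv2.INTER_CUBIC)
b=cv2.resize(im["side"][165:270,190:300],(660,630),interpolation=cv2.INTER_CUBIC)
c=np.hstack([a,b[:420]]) if 0 else np.vstack([a[:, :660],b])
cv2.imwrite("pics/f.png",cv2.resize(c,None,fx=.57,fy=.57,interpolation=cv2.INTER_AREA)[:,:,::-1])
E
```

```text
[ 0.4968 -0.0713  0.1374] [ 0.9987  0.0519 -0.0013]
side yellow [0.4813 0.0745 0.054 ] (104, 69) -87.0 0.0
side red [0.4786 0.1583 0.054 ] (100, 68) -87.6 0.0
top yellow [0.4892 0.0656 0.054 ] (71, 59) -87.6 0.0
top red [0.4869 0.1487 0.054 ] (71, 59) -86.9 0.0
```

View pics/f.png

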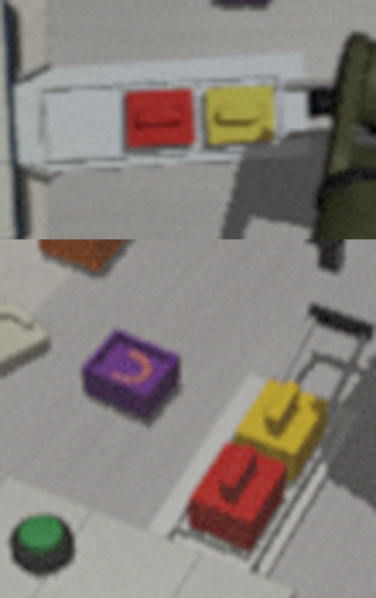

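Call:
move_arm --steps '[[[0,0,0.7],0,1],[[0,0,0.7],0,1],[[0,0,0.7],0,1],[[0,0,0.5],0,1],[[0,0,0.05],0,1],[[0,0,0],0,0],[[0,0,0],0,0],[[0,0,0],0,0],[[0,0,0],0,0],[[0,0,0],0,0]]' --newtons 60

```text
time: 41.6
ee_pos: [0.4973, -0.0714, 0.0325]
tcp_rot: [[0.999, 0.048, 0.001], [0.048, -0.999, -0.0], [0.001, 0.0, -1.0]]
ft_force: [0.1, -0.1, -0.1]
opening: 0.0123
gripper_force: 0.1
```

Call:
move_arm --steps '[[[0,0,0],0,0],[[0,0,0],0,0],[[0,0,0],0,0],[[0,-0.1,0],0,0],[[0,-0.2,0],0,0],[[0,-0.3,0],0,0],[[0,-0.3,0],0,0],[[0,-0.3,0],0,0]]'

```text
time: 42.4
ee_pos: [0.4954, -0.0237, 0.0327]
tcp_rot: [[0.999, 0.047, 0.002], [0.047, -0.999, -0.001], [0.002, 0.001, -1.0]]
ft_force: [0.8, -5.7, 5.0]
opening: 0.0086
gripper_force: 60.5
```

Call:
move_arm --steps '[[[0,-0.35,0],0,0],[[0,-0.35,0],0,0],[[0,-0.35,0],0,0],[[0,-0.35,0],0,0],[[0,-0.35,0],0,0],[[0,-0.35,0],0,0],[[0,-0.35,0],0,0],[[0,-0.35,0],0,0]]'

```text
time: 43.2
ee_pos: [0.4901, 0.0884, 0.0327]
tcp_rot: [[0.999, 0.048, 0.001], [0.048, -0.999, -0.001], [0.001, 0.001, -1.0]]
ft_force: [0.2, -6.6, 5.7]
opening: 0.0086
gripper_force: 60.7
```

Call:
move_arm --steps '[[[0,-0.35,0],0,0],[[0,-0.35,0],0,0],[[0,-0.35,0],0,0],[[0,-0.35,0],0,0],[[0,-0.3,0],0,0],[[0,-0.2,0],0,0],[[0,0,0],0,0]]'

```text
time: 43.9
ee_pos: [0.4863, 0.1653, 0.0327]
tcp_rot: [[0.999, 0.048, 0.001], [0.048, -0.999, 0.001], [0.001, -0.001, -1.0]]
ft_force: [-0.3, 6.0, 4.6]
opening: 0.0084
gripper_force: 60.4
```

Call:
move_arm --steps '[[[0,-0.2,0],0,0],[[0,-0.25,0],0,0],[[0,-0.25,0],0,0],[[0,-0.15,0],0,0],[[0,-0.05,0],0,0],[[0,-0.05,0],0,0],[[0,-0.05,0],0,0]]'

```text
time: 44.6
ee_pos: [0.4845, 0.2036, 0.0327]
tcp_rot: [[0.999, 0.047, 0.001], [0.047, -0.999, -0.001], [0.001, 0.001, -1.0]]
ft_force: [0.3, -8.8, 7.9]
opening: 0.0085
gripper_force: 61.1
```

Call:
move_arm --steps '[[[0,-0.05,0],0,0],[[0,-0.05,0],0,0]]'

```text
time: 44.8
ee_pos: [0.4843, 0.2076, 0.0327]
tcp_rot: [[0.999, 0.047, 0.001], [0.047, -0.999, -0.001], [0.001, 0.001, -1.0]]
ft_force: [0.2, -8.5, 7.7]
opening: 0.0085
gripper_force: 61.1
```

Call:
move_arm --steps '[[[0,-0.04,0],0,0],[[0,-0.04,0],0,0]]'

```text
time: 45.0
ee_pos: [0.4843, 0.2095, 0.0327]
tcp_rot: [[0.999, 0.048, 0.001], [0.048, -0.999, -0.003], [0.0, 0.003, -1.0]]
ft_force: [1.3, -31.3, 14.6]
opening: 0.0089
gripper_force: 62.0
```

Call:
move_arm --steps '[[[0,-0.04,0],0,0]]'

```text
time: 45.1
ee_pos: [0.4843, 0.2096, 0.0327]
tcp_rot: [[0.999, 0.048, 0.0], [0.048, -0.999, -0.005], [-0.0, 0.005, -1.0]]
ft_force: [2.9, -45.7, 17.2]
opening: 0.0089
gripper_force: 62.7
```

Call:
move_arm --steps '[[[0,-0.03,0],0,0]]'

```text
time: 45.2
ee_pos: [0.4843, 0.2097, 0.0327]
tcp_rot: [[0.999, 0.047, -0.0], [0.047, -0.999, -0.007], [-0.001, 0.007, -1.0]]
ft_force: [1.7, -53.7, 19.1]
opening: 0.0092
gripper_force: 63.1
```

Call:
move_arm --steps '[[[0,0.05,0],0,0],[[0,0,0],0,0.5],[[0,0,0],0,0.5],[[0,0,0],0,0.5],[[0,0,0],0,0.5],[[0,0,-0.3],0,0.5],[[0,0,-0.7],0,0.5],[[0,0,-0.9],0,0.5],[[0,0,-0.9],0,0.5],[[0,0,-0.9],0,0]]'

```text
time: 46.2
ee_pos: [0.4833, 0.2123, 0.1825]
tcp_rot: [[0.999, 0.048, 0.001], [0.048, -0.999, 0.0], [0.001, -0.0, -1.0]]
ft_force: [-0.1, 0.1, -0.9]
opening: 0.0291
gripper_force: 0.0
```

Call:
move_arm --steps '[[[0,0,-0.9],0,0],[[0,0,-0.9],0,0],[[0.32,-0.668,0],0,0],[[0.32,-0.668,0],0,0],[[0.32,-0.668,0],0,0],[[0.32,-0.668,0],0,0],[[0.32,-0.668,0],0,0],[[0,0,0],0,0],[[0,0,0],0,0]]'

```text
time: 47.1
ee_pos: [0.5409, 0.3489, 0.2523]
tcp_rot: [[0.999, 0.048, -0.0], [0.048, -0.999, -0.0], [-0.0, 0.0, -1.0]]
ft_force: [0.1, 0.3, 0.3]
opening: -0.0002
gripper_force: 0.0
```

```bash
python3 - <<'E'
from h import *
im={n:viewer.capture(n) for n in("side","top")}
# handle bar dark blob in metric top picture at bar-top height
r=rect("top",im["top"],.053,.42,.55,.15,.27,2000); g=cv2.cvtColor(r,cv2.COLOR_RGB2GRAY)
m=cv2.inRange(g,0,70)
for k in cv2.findContours(m,0,1)[0]:
    if cv2.contourArea(k)>300: (a,b),s,t=cv2.minAreaRect(k); print("dark",.42+a/2000,.15+b/2000,np.array(s)/2000,t)
for n in im:
    h=cv2.cvtColor(im[n],cv2.COLOR_RGB2HSV); k=cv2.findContours(cv2.inRange(h,(55,90,40),(85,255,255)),0,2)[0]
    if k: k=max(k,key=cv2.contourArea); print(n,cv2.minEnclosingCircle(k),plane(n,cv2.minEnclosingCircle(k)[0],.165))
print(sensors.get_obs()["ee_pos"])
E
```

```text
dark 0.48574195861816405 0.21147260665893552 [0.0606 0.0095] 2.070030689239502
side ((201.5, 250.0), 6.576573371887207) [0.543  0.3419 0.165 ]
top ((164.2857208251953, 199.35714721679688), 2.37448787689209) [0.5329 0.35   0.165 ]
[0.541  0.3481 0.2527]
```

Call:
move_arm --steps '[[[0.02,0.06,0.6],0,0],[[0,0,0.6],0,0],[[0,0,0.6],0,0],[[0,0,0.1],0,0],[[0,0,0],0,0]]'

```text
time: 47.7
ee_pos: [0.5421, 0.3459, 0.1766]
tcp_rot: [[0.999, 0.047, -0.0], [0.047, -0.999, -0.0], [-0.0, 0.0, -1.0]]
ft_force: [0.5, -0.3, -0.0]
opening: 0.0003
gripper_force: 0.0
```

Call:
move_arm --steps '[[[0,0,0.1],0,0],[[0,0,0.1],0,0],[[0,0,0],0,0]]'

```text
time: 48.0
ee_pos: [0.5425, 0.3465, 0.1687]
tcp_rot: [[0.999, 0.048, 0.001], [0.048, -0.999, 0.001], [0.002, -0.001, -1.0]]
ft_force: [2.0, -0.6, 3.3]
opening: 0.0001
gripper_force: 1.6
```

Call:
move_arm --steps '[[[0,0,0.05],0,0],[[0,0,0.05],0,0],[[0,0,0],0,0]]'

```text
time: 48.3
ee_pos: [0.5425, 0.3465, 0.1659]
tcp_rot: [[0.999, 0.048, 0.002], [0.048, -0.999, 0.001], [0.002, -0.001, -1.0]]
ft_force: [-1.4, -3.5, 13.9]
opening: -0.0001
gripper_force: 7.1
```

Call:
move_arm --steps '[[[0,0,0.04],0,0],[[0,0,0],0,0]]'

```text
time: 48.5
ee_pos: [0.5426, 0.3466, 0.1657]
tcp_rot: [[0.999, 0.048, 0.003], [0.048, -0.999, 0.002], [0.003, -0.001, -1.0]]
ft_force: [-6.9, -5.0, 23.7]
opening: -0.0002
gripper_force: 12.2
```

Call:
move_arm --steps '[[[0,0,0.02],0,0],[[0,0,-0.3],0,0],[[0,0,-0.8],0,0],[[0,0,-0.8],0,0],[[0,0.6,0],0,0],[[0,0.6,0],0,0],[[0,0.6,0],0,0],[[0,0.6,0],0,0],[[0,0,0],0,0],[[0,0,0],0,0]]'

```text
time: 49.5
ee_pos: [0.5466, 0.2505, 0.2376]
tcp_rot: [[0.999, 0.047, -0.0], [0.047, -0.999, 0.0], [-0.0, -0.0, -1.0]]
ft_force: [-0.8, 1.2, -0.3]
opening: -0.0
gripper_force: 0.0
```

```bash
python3 - <<'E'
from h import *
from rig import workorder
im={n:viewer.capture(n) for n in("side","top")}
uv={}
for n in im:
    h=cv2.cvtColor(im[n],cv2.COLOR_RGB2HSV); k=max(cv2.findContours(cv2.inRange(h,(55,90,40),(85,255,255)),0,2)[0],key=cv2.contourArea); uv[n]=cv2.minEnclosingCircle(k)[0]
print(tri(uv["top"],uv["side"]),sensors.get_obs()["ee_pos"],sensors.get_obs()["time"])
print(workorder.finish_job())
E
```

```text
Traceback (most recent call last):
ValueError: max() iterable argument is empty
```

The arm is hiding the button in one view. The force trace already showed the press bottoming out, so I'm handing in.

```bash
python3 -c "
from rig import workorder
print(workorder.finish_job())"
```

```text
the job is handed in; nothing more can be done
None
```

The job is handed in at about 50 s on the robot's clock: the red and yellow flasks (blue was absent) are lidded in the tray, the tray was pushed in until it met the back stop, and the start button was pressed to its end and released (its return was hidden by the arm, so not seen).

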